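# Take a copper bracket from the bin and present its inner side

## Task

Lift the copper angle bracket out of the blue bin, stand it upright on its foot on the black inspection plate and let go, so that for a moment it stands there by itself. Then tip it over backwards so that it ends up lying on the back of its tall leg, wholly on the black plate, with its foot pointing straight up. Never let it drop from the air, and leave the steel bracket and the spacer in the bin, the jar and the screwdriver where they are.

Things in the scene. Friction and masses are not known exactly. Their poses are not given: they have to be found in the camera images.
- bracket: L-shaped bare copper bracket, 0.36 kg, 8 mm thick, 50 mm wide: tall leg 75 mm high, and a foot at its bottom. Starts standing on its foot in the bin, facing any way. Origin: underside, below the middle of the tall leg. Axes as it stands: z up, x the way the foot points (tall leg x = -4 to 4 mm, foot on to x = 36 mm), y across (+-25 mm).
- bracket_leg (a point): centre of the copper bracket's tall leg (37.5 mm along z from the bracket's origin); same axes as the bracket
- bin: open blue plastic bin, fixed, 200 mm (its x) by 310 mm (its y) outside, 70 mm high, walls and floor 5 mm thick, a white label on its -x side. Origin: centre of its underside, z up. It stands either to the left or to the right of the robot.
- plate: inspection plate, fixed, matt black, 220 x 220 mm, its top 12 mm above the table, on a steel base sheet 236 x 236 x 5 mm. Origin: centre of its underside, z up, x and y along its sides. It stands on the other side from the bin.
- steel_bracket: bare steel bracket of the same shape and size as the copper one, standing in the other half of the bin; same origin and axes. To be left alone.
- spacer: white plastic spacer, a cylinder 28 mm in diameter and 25 mm high, standing in the bin near the middle of its far (+x) wall; origin at the centre of its underside. To be left alone.
- jar: small jar with a red cap, 52 mm in diameter, 75 mm high, standing on the table beyond the work; origin at the centre of its underside. To be left alone.
- screwdriver: screwdriver with a red handle, 190 mm long, lying on the table beyond the work; origin on its underside, x along it towards the tip. To be left alone.
There are look-alikes about, which are no part of the job. Leave any green or pink look-alike of the bracket alone.

How it is judged:
On the way, in this order (a step that is already met when the one before it is completed fails the run):
1. the copper bracket is lifted out of the bin (height (world z) of bracket_leg above 0.1 m), for 0.1 s.
2. the copper bracket stands upright on its foot on the black plate, let go and at rest (angle between bracket's own z axis and vertical below 0.12 rad and z of bracket in the frame of plate between 0.006 and 0.018 m and x of bracket in the frame of plate between -0.115 and 0.115 m and y of bracket in the frame of plate between -0.115 and 0.115 m and contact force between bracket and the fingers below 0.05 N and linear speed of bracket below 0.03 m/s), for 0.2 s.
At the end, for the whole second after the job is handed in: The copper bracket rests on the back of its tall leg on the black plate, foot (x axis) up within 0.15 rad, the leg's centre 10 to 24 mm above the plate's underside and within 85 mm of its centre along each side; steel bracket, spacer, jar and screwdriver within 30 mm of their starts (angle between bracket's own x axis and vertical below 0.15 rad and z of bracket_leg in the frame of plate between 0.01 and 0.024 m and x of bracket_leg in the frame of plate between -0.085 and 0.085 m and y of bracket_leg in the frame of plate between -0.085 and 0.085 m and linear speed of bracket below 0.03 m/s and distance of each of steel_bracket, spacer, jar, screwdriver from where it was at the start of the episode below 0.03 m); the robot touches nothing.
It fails at once if the copper bracket is let go in mid-air (centre of its tall leg more than 90 mm above the table and no finger touching it) (height (world z) of bracket_leg above 0.09 m and contact force between bracket and the fingers below 0.01 N).
It fails at once if the steel bracket is tipped or moved more than 30 mm (distance of steel_bracket from where it was at the start of the episode above 0.03 m or angle between steel_bracket's own z axis and vertical above 0.5 rad).
It fails at once if the spacer, the jar or the screwdriver is moved more than 30 mm (distance of any of spacer, jar, screwdriver from where it was at the start of the episode above 0.03 m).
It also fails if it takes over 51 s, if anything falls off the work surface, if the arm or the gripper's body presses on something with over 40 N, if the wrist force passes 120 N, or if a joint passes its speed limit or range.

## Robot

A 6-joint arm with a two-finger parallel gripper is mounted at the origin on the work surface. World frame = base frame: x ahead of the robot, y to its left, z up, the work surface at z = 0. Lengths are in m, angles in rad, forces in N, time in s.
With the tool pointing down it reaches from about 0.3 to 0.875 m from the base axis. Payload 6.4 kg.
Tool frame: the origin (TCP) lies where the fingers leave the gripper's body, on its centre line; the fingertips stand 64 mm ahead of it and the grasp point (between the pads) lies 45 mm ahead of it; z points along the fingers, y is the line along which they close (so a half turn about z gives the same grasp; the last joint's range is limited). The gripper opens to 88 mm and grips with 3 to 60 N. Pads are 18 mm wide; open, the fingers measure 123 mm over their backs; the gripper's body (75 mm by 187 mm) begins 45 mm behind the grasp point.
Start: joints at [-1.537, 0.181, 1.607, -0, 1.354, -0.206], TCP at [0.137, -0.559, 0.303] pointing down, gripper open.
Joint ranges: [-2.99, 2.99], [-0.89, 2.07], [0.3, 2.58], [-1.14, 4.28], [0, 2.63], [-3.12, 3.12]. Speed limits (rad/s): [2.57, 2.57, 3.01, 3.14, 3.14, 3.14].

## Interface

Orientations are given as [roll, pitch, yaw] about the fixed x, y, z axes, in that order (R = Rz(yaw) Ry(pitch) Rx(roll)).
In Python, from workcell import ctrl, solver, sensors, vision gives the robot as it stands. Calls block until the motion is done:
- ctrl.move_to(position, orientation): joint-space move of the TCP to a pose.
- ctrl.movel(position, rot=None, max_speed=0.15, force_limit=None): straight line of the TCP; rot=None keeps the orientation; max_speed is the mean speed in m/s. With force_limit (N) it stops when the force on the tool has changed by that much, and returns True; else False.
- ctrl.move_j(angles): joint-space move.
- ctrl.open_gripper() and ctrl.grab(): open the fingers fully, or close them until they stop; the grip force is fixed at half the most.
- ctrl.dwell(seconds).
- solver.inverse_kinematics(position, orientation): joint angles nearest the present ones, or None.
- sensors.read_state(): the state.
- vision.read_camera(name): name is "side" or "top"; returns (picture, depth): 384x512x3 uint8, red, green, blue; 384x512 float32, m along the optical axis (not along the pixel's ray), 0 where there is no reading.
- vision.get_calibration(name): a dict with "fx", "fy", "cx", "cy" (pixels), "position" and "rotation" of the camera in the world. Camera axes: x right, y down, z forward; pixel columns grow to the right and rows downward; lengths in m; the calibration is good to about 2 mm. A picture is of the moment at which its call begins. get_calibration takes no time and is no camera call.
A pose or a line that the arm cannot do raises ctrl.PlanningError and nothing moves.
- ctrl.sign_off(): hands the job in; it is judged then, once.
Trained networks look in the newest picture that a camera, given by its name, has taken for a name from the list of things; names that differ only in an ending like _2 or _b are one class to them, and where a whole thing is asked for, a point or a joint stands for the part that bears it (a point fixed in the world has none). Each returns a list of dicts, best first, with "conf" (0 to 1); they miss things now and then, are a little off and sometimes report something else, mostly with a low value. They report only what shows in the picture. A call takes as long as a camera call. They do not tell look-alikes from the thing itself.
- vision.regions_of(camera, target): "region" (384x512 bool, what is visible of it) and "location" ([column, row] in pixels, amid what is visible of it).
The state is a dict: "clock": time; "qpos": joint angles; "qvel": joint speeds; "effort": joint torques, N m; "tool_pos": TCP position; "tool_rot": TCP orientation; "contact_force": force on the tool from outside, world axes, zero at the start; "moment": the same for the moment, N m; "opening": opening from 0.0 (shut) to 1.0 (fully open); "gripper_force": force on a finger pad.
Only numpy, scipy, OpenCV 4.12 (cv2) and the standard library are available. Lean on these libraries where they do the work, as an engineer would, in place of code of your own. Each camera call takes 0.05 s, during which the arm holds its last target. There are 200 camera calls.

## Working session

There is one attempt and no reset: what is moved stays moved. The work goes in short steps, each a Python script; the robot and the scene stay as the last script left them, time stands still between calls to the robot, and variables do not carry over. Pictures are saved under pics/ and viewed, at most 10 in all, crops included, and the job is handed in when it is done.

```bash
ls; mkdir -p pics; cat > h.py <<'E'
import numpy as np, cv2
from workcell import ctrl, solver, sensors, vision
def cloud(name):
    img,d=vision.read_camera(name); c=vision.get_calibration(name)
    v,u=np.mgrid[:384,:512]
    P=np.stack([(u-c["cx"])/c["fx"]*d,(v-c["cy"])/c["fy"]*d,d],-1)
    R=np.array(c["rotation"]); 
    if R.shape!=(3,3):
        from scipy.spatial.transform import Rotation as Ro
        R=Ro.from_euler('xyz',R).as_matrix()
    W=P@R.T+np.array(c["position"]); W[d==0]=np.nan
    return img,W
E
python3 - <<'E'
from h import *
ims=[]
for n in("top","side"):
    img,W=cloud(n); np.savez(f"{n}0.npz",img=img,W=W); ims.append(img)
    c=vision.get_calibration(n); print(n,np.round(c["position"],3),np.round(c["rotation"],3).tolist(),c["fx"])
    for t in("bracket","steel_bracket","bin","plate","spacer","jar"):
        for r in vision.regions_of(n,t):
            m=r["region"]; p=W[m]; print(n,t,round(r["conf"],2),np.round(r["location"]),m.sum(),np.round(np.nanmedian(p,0),3),np.round(np.nanpercentile(p[:,2],98),3),img[m].mean(0).round())
for n,i in zip(("top","side"),ims): cv2.imwrite(f"pics/{n}0.png",cv2.resize(i[:,:,::-1],(800,600)))
E
```

```text
pics
top [ 0.398 -0.016  1.296] [-3.041, -0.021, -1.56] 477.4710535034039
top bracket 0.82 [135. 294.] 371 [0.255 0.257 0.009] 0.077 [ 72. 137.  85.]
top bracket 0.8 [222. 122.] 277 [0.731 0.042 0.009] 0.077 [169. 127. 148.]
top bracket 0.5 [190. 195.] 274 [0.528 0.114 0.014] 0.082 [171. 116.  86.]
top steel_bracket 0.5 [135. 183.] 322 [0.555 0.267 0.014] 0.082 [155. 156. 161.]
top bin 0.93 [157. 192.] 9552 [0.529 0.208 0.005] 0.072 [ 54.  91. 162.]
top plate 0.96 [307. 213.] 7608 [ 0.485 -0.192  0.011] 0.016 [65. 64. 65.]
top jar 0.57 [168. 114.] 377 [0.736 0.174 0.072] 0.079 [154.  72.  69.]
side [0.078 0.712 0.776] [-2.271, 0.013, -2.635] 487.7272244343009
side bracket 0.9 [160. 188.] 574 [0.725 0.059 0.037] 0.074 [135.  87. 101.]
side bracket 0.86 [286. 290.] 768 [0.329 0.174 0.008] 0.075 [ 62. 115.  72.]
side bracket 0.83 [305. 340.] 847 [0.246 0.266 0.009] 0.075 [ 65. 116.  75.]
side bracket 0.57 [218. 234.] 621 [0.511 0.126 0.041] 0.08 [105.  70.  58.]
side steel_bracket 0.56 [163. 282.] 794 [0.538 0.277 0.04 ] 0.079 [101. 104. 109.]
side steel_bracket 0.44 [293. 174.] 5495 [ 0.478 -0.17   0.01 ] 0.013 [47. 47. 49.]
side bin 0.74 [192. 261.] 14787 [0.532 0.209 0.018] 0.07 [ 45.  73. 128.]
side plate 0.74 [294. 174.] 5289 [ 0.478 -0.17   0.01 ] 0.013 [43. 43. 45.]
side spacer 0.78 [171. 247.] 194 [0.595 0.191 0.025] 0.031 [159. 159. 159.]
side spacer 0.38 [165. 155.] 279 [ 0.815 -0.077  0.018] 0.025 [168.  67.  65.]
side jar 0.7 [120. 217.] 775 [0.729 0.189 0.048] 0.075 [147. 101. 101.]
side jar 0.26 [162. 284.] 744 [0.537 0.279 0.039] 0.079 [100. 103. 106.]
```

View pics/top0.png

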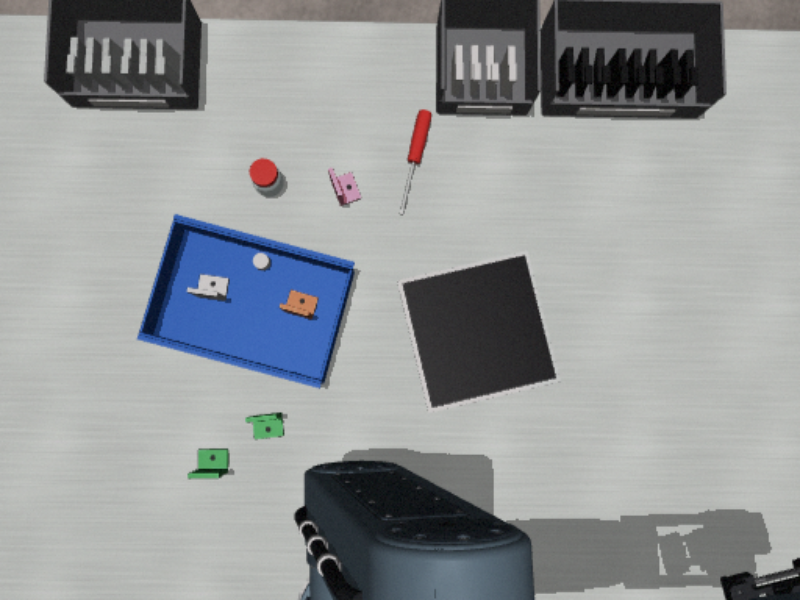

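View pics/side0.png

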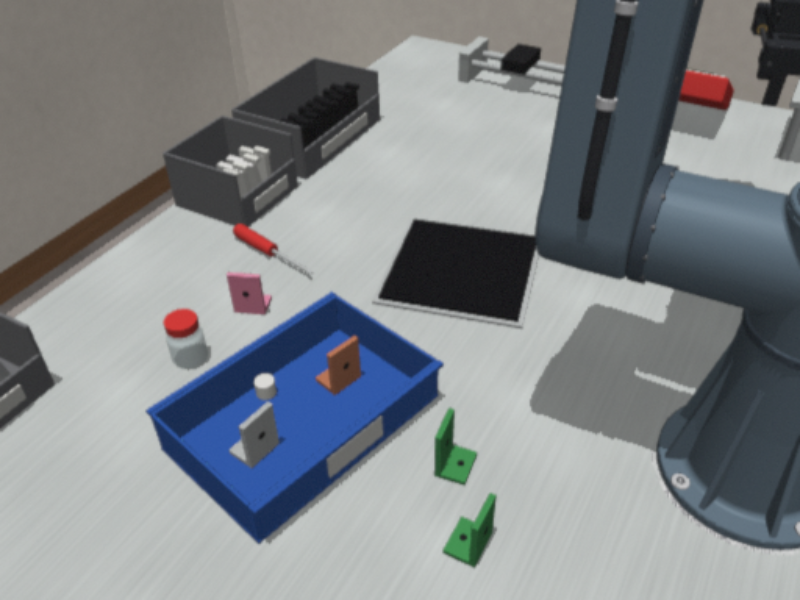

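The two views show the following (800x600 pixels).

| Candidate | Top view | Side view | Colour and place |
|---|---|---|---|
| 1 | (300,303) | (340,364) | orange-copper, in the bin |
| 2 | (210,287) | (257,435) | grey steel, in the bin |
| 3 | (345,187) | (248,293) | pink, on the table |
| 4 | (267,425) | (457,448) | green, on the table |
| 5 | (210,463) | (475,530) | green, on the table |

I choose candidate 1, which is bare copper and inside the bin. The plate is at (478,332) in the top view.

```bash
python3 - <<'E'
from h import *
t=np.load("top0.npz"); s=np.load("side0.npz")
for n,d,c in(("top",t,(192,194)),("side",s,(218,234))):
    img,W=d["img"],d["W"]; hsv=cv2.cvtColor(img,cv2.COLOR_RGB2HSV).astype(int)
    m=(((hsv[...,0]<18)|(hsv[...,0]>174))&(hsv[...,1]>70)); box=np.zeros_like(m); box[c[1]-40:c[1]+40,c[0]-40:c[0]+40]=1; m&=box
    m&=np.isfinite(W[...,2])
    P=W[m]
    for lo,hi in((.072,.09),(.009,.018)):
        q=P[(P[:,2]>lo)&(P[:,2]<hi)]
        if len(q)<5: print(n,lo,len(q));continue
        r=cv2.minAreaRect((q[:,:2]*1000).astype(np.float32)); print(n,lo,len(q),np.round(q.mean(0),4),np.round(r[0],1),np.round(r[1],1),round(r[2],1))
    q=P[(P[:,2]>.025)&(P[:,2]<.075)]
    if len(q)>20:
        C=q-q.mean(0); w=np.linalg.svd(C)[2][2]; print(n,"leg face",len(q),q.mean(0).round(4),"normal",w.round(3))
    crop=img[c[1]-40:c[1]+40,c[0]-50:c[0]+50,::-1]
    crop=cv2.resize(crop,(400,320)); 
    globals()[n]=crop
    hsv=None
cv2.imwrite("pics/crop.png",np.hstack([top,side]))
img,W=t["img"],t["W"]
m=(img.max(2)<110)&(W[...,2]>.004)&(W[...,2]<.02)&(W[...,0]>.33)&(W[...,0]<.65)&(W[...,1]<-.03)&(W[...,1]>-.36)
m=cv2.morphologyEx(m.astype(np.uint8),cv2.MORPH_OPEN,np.ones((3,3)))>0
q=W[m]; r=cv2.minAreaRect((q[:,:2]*1000).astype(np.float32)); print("plate",len(q),np.median(q,0).round(4),r)
hs=cv2.cvtColor(img,cv2.COLOR_RGB2HSV); m=(hs[...,0]>100)&(hs[...,0]<130)&(hs[...,1]>100)&(W[...,2]>.055)&(W[...,2]<.085)&(W[...,0]>.4)&(W[...,1]>0)
q=W[m]; r=cv2.minAreaRect((q[:,:2]*1000).astype(np.float32)); print("bin",r, np.median(q[:,2]))
print(sensors.read_state())
E
```

```text
top 0.072 63 [0.5127 0.1186 0.0789] [512.7 119.1] [48.6  8.2] 74.9
top 0.009 160 [0.5344 0.113  0.0127] [534.2 113.2] [49.4 27.1] 75.0
side 0.072 93 [0.5107 0.1224 0.0769] [511.4 122.1] [47.8  8. ] 75.5
side 0.009 113 [0.5241 0.1285 0.0129] [526.4 119.5] [48.3 41.1] 79.1
side leg face 331 [0.5101 0.1246 0.0501] normal [ 0.957 -0.29   0.001]
plate 6499 [ 0.4858 -0.1926  0.0112] ((487.91497802734375, -193.63247680664062), (221.5227813720703, 221.68516540527344), 13.812392234802246)
bin ((528.7144165039062, 199.27749633789062), (311.316162109375, 216.221923828125), 75.69036865234375) 0.0684074320217618
{'clock': 0.7, 'qpos': array([-1.53732064e+00,  1.80798696e-01,  1.60695811e+00,  9.36943389e-07,
        1.35381950e+00, -2.06329199e-01]), 'qvel': array([-6.15079272e-04,  3.59970071e-04,  6.06635851e-06, -7.24493194e-04,
        9.25681294e-04,  4.41504546e-04]), 'effort': array([ 2.38639419e-03, -4.33713913e+01, -3.42111611e+01,  7.04875938e-02,
        3.07858258e-02,  2.84265539e-06]), 'tool_pos': array([ 0.13657191, -0.55857434,  0.30273547]), 'tool_rot': array([3.14157646e+00, 2.45376736e-06, 2.39804685e-01]), 'contact_force': array([-0.02965501, -0.73416394,  0.30002143]), 'moment': array([-0.00552164, -0.04298587, -0.01759323]), 'gripper_force': 0.0, 'opening': 1.0005902279296564}
```

View pics/crop.png

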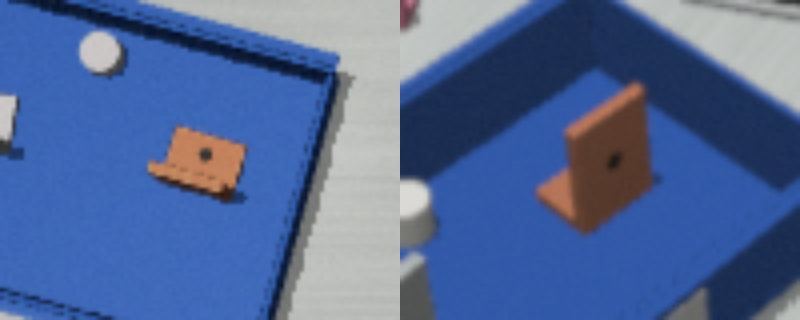

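The crops confirm the choice: an orange copper L in the right half of the bin. Its leg's top edge and foot with hole are at about crop (200,170), with the foot pointing away from the robot. The 48.6x8.2 mm leg top at z=0.079 fits the given sizes.

```bash
cat >> h.py <<'E'
rad=np.deg2rad
def ori(bdeg): # tool down, closing along bracket x heading bdeg; half turn chosen by `flip`
    return [np.pi,0,rad((bdeg+90+FLIP+180)%360-180)]
FLIP=0
PL=np.array([.487,-.193]); PA=13.8
def u(deg): return np.array([np.cos(rad(deg)),np.sin(rad(deg))])
E
python3 - <<'E'
import h; from h import *
for f in(0,180):
    h.FLIP=f
    for n,p,b in(("pick",[.512,.1195,.108],-15),("plA",[*(PL+.045*u(PA)),.115],PA),("plB",[*(PL+.045*u(PA-90)),.115],PA-90)):
        q=solver.inverse_kinematics(p,ori(b)); print(f,n,None if q is None else np.round(q,2))
E
```

```text
0 pick [ 0.    0.34  1.86 -0.    0.94  0.27]
0 plA [-0.54  0.39  1.77  0.    0.98 -0.78]
0 plB [-0.66  0.37  1.79 -0.    0.98  0.67]
180 pick [ 0.    0.34  1.86 -0.    0.94 -2.88]
180 plA [-0.54  0.39  1.77 -0.    0.98  2.36]
180 plB [-0.66  0.37  1.79  0.    0.98 -2.47]
```

```bash
python3 - <<'E'
from h import *
o=ori(-15); x,y=.512,.1195
ctrl.move_to([x,y,.22],o)
print(ctrl.movel([x,y,.108],max_speed=.1,force_limit=8))
print(sensors.read_state()["tool_pos"])
ctrl.grab(); s=sensors.read_state(); print(s["opening"],s["gripper_force"],s["contact_force"],s["clock"])
ctrl.movel([x,y,.25],max_speed=.1); ctrl.dwell(.2)
s=sensors.read_state(); print(s["opening"],s["gripper_force"],s["contact_force"],s["clock"],s["tool_pos"])
img,W=cloud("side"); cv2.imwrite("pics/lift.png",cv2.resize(img[100:340,60:380,::-1],(640,480)))
E
```

```text
False
[0.51252124 0.11952258 0.10865971]
0.08684709649719694 29.95041068410501 [0.5576355  0.48711589 0.84942058] 5.9
0.08931383836232452 29.95528930798173 [-1.33429067 -0.04702935 -3.69685808] 7.6667 [0.51180799 0.11948596 0.24950113]
```

View pics/lift.png

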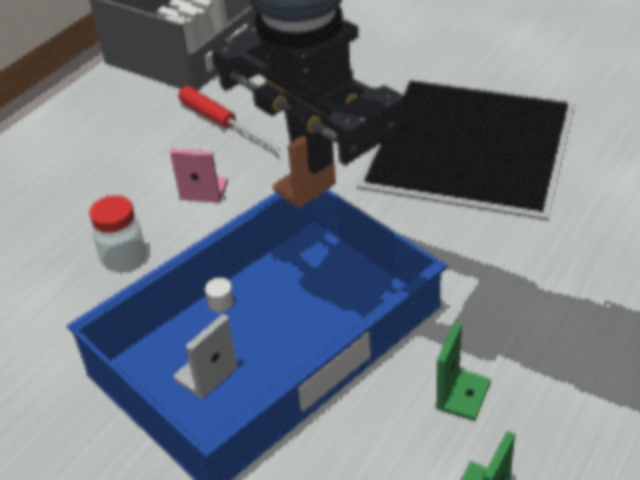

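The picture shows the copper bracket held upright by its leg at (305,175), above the bin; the steel bracket (207,357) and spacer (218,295) are undisturbed. Next I place it.

```bash
python3 - <<'E'
from h import *
o=ori(PA); p=PL+.045*u(PA)
ctrl.move_to([*p,.25],o)
ctrl.movel([*p,.13],max_speed=.1); ctrl.dwell(.3)
print(ctrl.movel([*p,.109],max_speed=.015,force_limit=4))
s=sensors.read_state(); print(s["tool_pos"],s["contact_force"],s["clock"])
ctrl.open_gripper(); ctrl.dwell(.2)
print(sensors.read_state()["contact_force"])
ctrl.movel([*p,.22],max_speed=.12); ctrl.dwell(.3)
img,W=cloud("side"); np.savez("side1.npz",img=img,W=W)
for r in vision.regions_of("side","bracket"):
    q=W[r["region"]]; print(round(r["conf"],2),np.round(r["location"]),np.nanmedian(q,0).round(3),np.nanpercentile(q[:,2],98).round(3),img[r["region"]].mean(0).round())
cv2.imwrite("pics/stand.png",cv2.resize(img[80:320,140:460,::-1],(640,480)))
print(sensors.read_state()["clock"])
E
```

```text
True
[ 0.53072963 -0.18223264  0.11503954] [ 0.41784772 -0.29265509  5.57942646] 11.4833
[-0.25935379 -0.32430789 -0.27826977]
0.92 [157. 187.] [0.725 0.059 0.039] 0.074 [155.  99. 116.]
0.87 [303. 342.] [0.246 0.269 0.01 ] 0.075 [ 70. 133.  82.]
0.83 [275. 155.] [ 0.529 -0.167  0.036] 0.086 [129.  86.  67.]
0.82 [287. 289.] [0.33  0.172 0.008] 0.075 [ 79. 138.  90.]
14.35
```

View pics/stand.png

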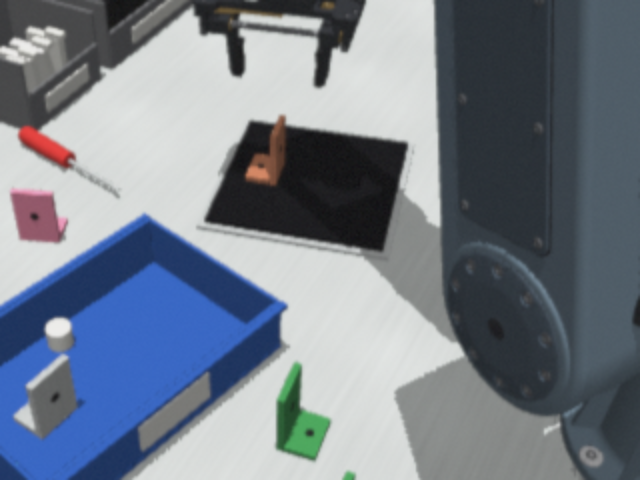

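The picture shows the bracket free on the plate at (270,155), upright, with its foot pointing away and the gripper clear above. Next I push it over backwards from the foot side.

```bash
python3 - <<'E'
from h import *
b=np.array([.5307,-.1822]); d=u(PA)
ctrl.grab(); 
ctrl.movel([*(b+.045*d),.22],max_speed=.1); ctrl.movel([*(b+.045*d),.132],max_speed=.1)
print(ctrl.movel([*(b-.012*d),.132],max_speed=.03,force_limit=10)); ctrl.dwell(.5)
s=sensors.read_state(); print(s["tool_pos"],s["contact_force"])
ctrl.movel([*(b-.012*d),.25],max_speed=.15); ctrl.dwell(.3)
for n in("side","top"):
    img,W=cloud(n); np.savez(n+"2.npz",img=img,W=W)
    for r in vision.regions_of(n,"bracket"):
        q=W[r["region"]]; print(n,round(r["conf"],2),np.round(r["location"]),np.nanmedian(q,0).round(3),np.nanpercentile(q[:,2],98).round(3),img[r["region"]].mean(0).round())
    if n=="side": cv2.imwrite("pics/tip.png",cv2.resize(img[80:320,140:460,::-1],(640,480)))
print(sensors.read_state()["clock"])
E
```

```text
False
[ 0.51906284 -0.18505697  0.13202779] [-0.32162837  0.28483952 -0.09831328]
side 0.91 [293. 164.] [ 0.493 -0.183  0.018] 0.051 [128.  84.  64.]
side 0.89 [159. 188.] [0.726 0.059 0.035] 0.074 [155. 105. 120.]
side 0.74 [295. 175.] [ 0.471 -0.16   0.01 ] 0.013 [51. 51. 52.]
side 0.56 [306. 343.] [0.246 0.268 0.01 ] 0.075 [ 71. 131.  82.]
top 0.83 [303. 212.] [ 0.484 -0.181  0.02 ] 0.055 [132.  84.  61.]
top 0.78 [222. 121.] [0.732 0.044 0.009] 0.075 [173. 130. 151.]
top 0.72 [134. 294.] [0.255 0.257 0.009] 0.077 [ 79. 143.  91.]
top 0.61 [170. 272.] [0.321 0.165 0.008] 0.078 [ 86. 158. 100.]
21.2667
```

View pics/tip.png

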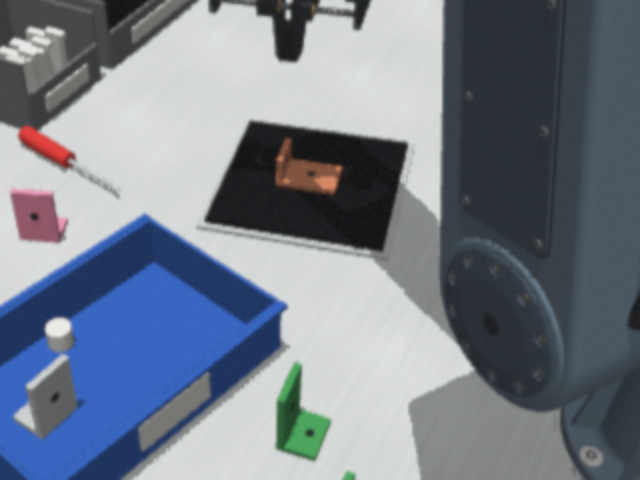

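The picture shows the bracket lying on the back of its tall leg near the plate's middle (310,172), with its foot pointing up at (285,160). The measured leg centre, about (0.49,-0.18), is within 15 mm of the plate's centre. The foot top is at z≈0.053, where it must be 12+40 mm. The other things have not moved and the gripper is clear, so I hand the job in.

```bash
python3 -c "
from h import *
print(ctrl.sign_off())"
```

```text
the job is handed in; nothing more can be done
None
```

The copper bracket was lifted out, stood free on the black plate and tipped over backwards; it now lies on the back of its tall leg with its foot up, and the job was handed in at about 21 s (the sign-off returned no verdict).

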